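Hold the right bending stake against the sprung plate of its holder

ROBOT

A 6-joint arm with a two-finger parallel gripper is mounted at the origin on the work surface. World frame = base frame: x ahead of the robot, y to its left, z up, the work surface at z = 0. Lengths are in m, angles in degrees, forces in N, time in s.
With the tool pointing down it reaches from about 0.35 to 0.875 m from the base axis. Payload 4.2 kg.
Tool frame: the origin (TCP) lies on the mounting face of the last link; the fingertips stand 182 mm ahead of it and the grasp point (between the pads) lies 164 mm ahead of it (r.tcp_to_grasp is the distance from the TCP to the grasp point, in m); z points along the fingers, y is the line along which they close (so a half turn about z gives the same grasp; the last joint's range is limited). The gripper opens to 87 mm and grips with 3 to 60 N. Pads are 19 mm wide; open, the fingers measure 117 mm over their backs; the gripper's body (75 mm by 190 mm) begins 51 mm behind the grasp point.
Start: joints at [81.394, 22.042, 0.453, 0, -68.411, -14.817], TCP at [0.248, 0.573, 0.405] pointing down, gripper open.
Joint ranges: [-179.83, 179.83], [-69.29, 118.12], [-61.27, 80.66], [-181.25, 117.63], [-171.15, -9.14], [-177.46, 177.46]. Speed limits (degrees/s): [159.86, 159.86, 180, 180, 180, 180].

INTERFACE

Orientations are given as a 3x3 rotation matrix whose columns are the frame's x, y, z axes.
In Python, from station import sense, eyes, r gives the robot as it stands.
- The arm moves only by the tool jog_arm, never from a script. Its argument "increments" is a list of rows, each a list of 4 numbers: the shift along the tool's x, y, z normalised to -1 to 1, where 1 is 0.02 m, then the turn about the tool's z normalised to -1 to 1, where 1 is 0.08 rad. A call has 1 to 10 rows; each row shifts and turns the commanded pose from where the row before left it, along the tool's axes as they then stand; what a row does not reach is not made up. A row lasts 1/10 s, in which the tool goes at most 50 mm and 8.59 degrees, less where a joint would pass 70% of its speed; a pose out of reach is approached as far as the arm can. A call with a number of a shift or a turn outside -1 to 1 is refused whole. A call with a gripper value outside its range is refused whole. "grip" is the finger opening in mm, from 0 to 87, set as the call begins (left out, the last holds). The fingers move at their own pace and stop on an object; the grip force is fixed at half the most. Time passes only in rows, so rows that do not move let the fingers close. It gives the time, the measured TCP pose, the force, the opening and the grip force at its end, in the units of the state.
- sense(): the state, without advancing time (a new reading comes with each control period).
- eyes.capture(name): name is "scene" or "top" or "wrist"; returns the picture (480x640x3 uint8, blue, green, red); there is no depth.
- eyes.get_calibration(name): a dict with "camera_matrix" (3x3 intrinsics, pixels), "R" (3x3) and "t" (3): a world point X has camera coordinates R X + t; the wrist camera has in their place "T_tool_cam" (4x4, takes a point from camera to tool coordinates, whose origin is the TCP and whose axes are the flange's). Camera axes: x right, y down, z forward; pixel columns grow to the right and rows downward; lengths in m; the calibration is good to about 2 mm. A picture is of the moment at which its call begins: read the wrist's pose just before it. get_calibration takes no time and is no camera call.
- r.finish_job(): hands the job in; it is judged then, once.
Trained networks look in the newest picture that a camera, given by its name, has taken for a name from the list of things; names that differ only in an ending like _2 or _b are one class to them, and where a whole thing is asked for, a point or a joint stands for the part that bears it (a point fixed in the world has none). Each returns a list of dicts, best first, with "conf" (0 to 1); they miss things now and then, are a little off and sometimes report something else, mostly with a low value. They report only what shows in the picture. A call takes as long as a camera call. They do not tell look-alikes from the thing itself.
- eyes.spot_in(camera, name): "centre" ([x, y, z] in m, in world coordinates, good to about 4 mm: the middle of the surface that is visible of it).
- eyes.outline_of(camera, name): "mask" (480x640 bool, what is visible of it).
The state is a dict: "time_s": time; "joints": joint angles; "joint_velocities": joint speeds; "effort": joint torques, N m; "tcp_pos": TCP position; "ee_rot": TCP orientation; "wrist_force": force on the tool from outside, world axes, zero at the start; "moment": the same for the moment, N m; "gripper_width": opening from 0.0 (shut) to 1.0 (fully open); "gripper_force": force on a finger pad.
Only numpy, scipy, OpenCV 4.12 (cv2) and the standard library are available. Lean on these libraries where they do the work, as an engineer would, in place of code of your own. Each camera call takes 0.05 s, during which the arm holds its last target. There are 200 camera calls.

TASK

On the jeweller's bench the stake holder is set up for one of the two bending stakes: the one whose foot fills the gap between the holder's fixed cheek and the spacer bar now in it. Set that stake flat on the holder's bed in the gap, blade up and foot square to the backing plate, press it straight against the sprung plate with a steady force of about 8 newtons, never driving the plate to its stop, and finish while still holding and pressing it there, so that the jeweller can tighten the clamp screw. Leave the other stake and everything else on the bench where they are.

Things in the scene. Friction and masses are not known exactly. Their poses are not given: they have to be found in the camera images.
- wide_stake: Wide bending stake, loose on the bench. Foot: flat aluminium block, in mm 70 long (x), 72 wide (y), 22 high. On its middle a steel blade, 14 thick (x), 40 wide (y), from 22 to 58 above the underside: grip it across the 14 from above. Same after a half turn about z. Origin: centre of the underside, z up. 0.3 to 0.55 kg.
- narrow_stake: Narrow bending stake, loose on the bench. Foot: flat aluminium block, in mm 70 long (x), 46 wide (y), 22 high. On its middle a steel blade, 14 thick (x), 40 wide (y), from 22 to 58 above the underside: grip it across the 14 from above. Same after a half turn about z. Origin: centre of the underside, z up. 0.2 to 0.4 kg.
- holder: Stake holder, a dark steel fixture screwed to the bench. Its x runs from its open front (robot's side) to its back: the pressing direction; z up. Origin on the bench surface. Bed: flat plate, surface at z = 12 mm, x = -110 to 95, y = -65 to 110. A clamp screw with a brass head sticks out to y = -102 (not to be worked). The gap for a stake is open at the front and above.
- cheek (a point): Middle of the inner face of the holder's fixed cheek, at bed height: x = -35, y = 40, z = 12 in the holder. The cheek is y = 40 to 52, x = -85 to 15, top at z = 36. A ledge of the same size stands across the gap at y = -62 to -50; the spacer that lies against its inner face (y = -50) bounds the gap on that side.
- thin_spacer: Brass bar, fixed: 100 long (x), 10 thick (y), top 34 above the bench. Origin: mid-length, on its outer (-y) face, at bed height; axes parallel to the holder's; it fills y = 0 to 10. It is either in the holder (origin at y = -50; gap then y = -40 to 40, 80 wide, for the wide stake) or parked outside the fixed cheek (origin at y = 66), at x = -35.
- thick_spacer: Brass bar, fixed, like the thin spacer but 36 thick (fills y = 0 to 36 from its origin). In the holder (origin at y = -50) it leaves a gap y = -14 to 40, 54 wide, for the narrow stake; else it is parked outside the fixed cheek (origin at y = 66). The two spacers take the two places, one each.
- backplate: Sprung backing plate, upright bright steel, 96 wide, 10 thick, top 43 above the bench, slides along the holder's x only. Origin: front face, mid-width, lower edge; at rest at x = 20, y = 0, z = 13 in the holder. Spring 400 N/m, no preload: 20 mm pushed back is 8 N; stop at 40 mm.
- rod_end (a point): Tip of one of two bright rods on the backing plate's back, 30 above the bench, at y = 30 in the holder. At rest the tips are flush with the rear face of the holder's back wall (wall: x = 78 to 90, top at z = 46); they stick out behind it by as much as the plate is pushed back.
- hammer: Bystander: small hammer lying on the bench, wooden handle.
- brush: Bystander: flat brush with a wooden handle, lying.
- tape: Bystander: cardboard ring, 90 across, 22 high, lying flat.
- jar: Bystander: closed glass jar, 72 across, 85 high.
- dish: Bystander: shallow yellow dish, 90 across, 30 high.
- dome_block: Bystander: plain 50 mm brass cube (a doming block).
- tub: Bystander: white plastic tub with two side handles, 110 across, 85 high.
Not all that is in view belongs to the job. Leave any black or blue look-alike of the wide_stake alone. Leave any black look-alike of the narrow_stake alone.

How it is judged:
By the outcome, as a careful person would: the job done as asked, in the order asked, and still so for the second after the job is handed in, while the arm keeps its last pose, push and grip.
It also fails if it takes over 45 s, if anything falls off the work surface, if the arm or the gripper's body presses on something with over 40 N, if the wrist force passes 120 N, or if a joint passes its speed limit or range.

## Working session

There is one attempt and no reset: what is moved stays moved. The work goes in short steps, Python scripts to look and compute and a tool call to move; the robot and the scene stay as the last step left them, time stands still between calls to the robot, and variables do not carry over. Pictures are saved under pics/ and viewed, at most 10 in all, crops included, and the job is handed in when it is done.

Besides the shell and the picture viewer there is one more tool, called after ">>>" as name(argument=value, ...) on one line, values as JSON. jog_arm: Moves the arm, as the interface text tells. Its arguments: {"type":"object","properties":{"increments":{"type":"array"},"grip":{"type":"number"}},"required":["increments"]}

```bash
mkdir -p pics; cat > h.py <<'E'
from station import sense, eyes, r
import numpy as np, cv2
def cal(n):
    c=eyes.get_calibration(n);return np.array(c["camera_matrix"]),np.array(c["R"]),np.array(c["t"]).ravel()
def proj(n,X):
    K,R,t=cal(n);p=(K@(R@np.atleast_2d(X).T+t[:,None])).T;return p[:,:2]/p[:,2:]
def onplane(n,uv,z):
    K,R,t=cal(n);uv=np.atleast_2d(uv);d=(R.T@np.linalg.inv(K)@np.c_[uv,np.ones(len(uv))].T).T;o=-R.T@t
    return o+d*((z-o[2])/d[:,2:])
E
python3 - <<'E'
from h import *
a=eyes.capture("scene");b=eyes.capture("top")
cv2.imwrite("pics/scene.png",a);cv2.imwrite("pics/top.png",b)
for c in("scene","top"):
  for n in("wide_stake","narrow_stake","holder","thin_spacer","thick_spacer","backplate"):
    for d in eyes.spot_in(c,n):
      print(c,n,np.round(d["centre"],3),round(d["conf"],2),proj(c,d["centre"]).round())
s=sense();print(s["time_s"],s["tcp_pos"],np.round(s["ee_rot"],3))
E
```

```text
scene wide_stake [0.41  0.149 0.021] 0.93 [[397. 242.]]
scene wide_stake [0.318 0.237 0.022] 0.92 [[448. 231.]]
scene wide_stake [0.436 0.269 0.024] 0.67 [[441. 273.]]
scene wide_stake [ 0.637 -0.027  0.031] 0.63 [[278. 278.]]
scene narrow_stake [ 0.435 -0.163  0.024] 0.66 [[279. 196.]]
scene narrow_stake [ 0.408 -0.285  0.021] 0.56 [[246. 172.]]
scene holder [ 0.638 -0.006  0.013] 0.86 [[287. 287.]]
scene holder [0.618 0.296 0.05 ] 0.27 [[421. 339.]]
scene thin_spacer [ 0.571 -0.066  0.03 ] 0.61 [[281. 249.]]
scene thin_spacer [ 0.411 -0.055  0.022] 0.58 [[321. 207.]]
scene thick_spacer [0.586 0.06  0.03 ] 0.56 [[325. 279.]]
scene backplate [ 0.639 -0.027  0.031] 0.6 [[278. 279.]]
top wide_stake [0.311 0.234 0.019] 0.98 [[210. 352.]]
top wide_stake [0.429 0.262 0.024] 0.85 [[198. 296.]]
top wide_stake [0.4   0.14  0.024] 0.81 [[255. 310.]]
top narrow_stake [ 0.422 -0.168  0.021] 0.79 [[399. 301.]]
top narrow_stake [ 0.4   -0.288  0.021] 0.63 [[455. 311.]]
top holder [ 0.606 -0.02   0.01 ] 0.61 [[330. 216.]]
top thin_spacer [ 0.573 -0.072  0.036] 0.65 [[354. 230.]]
top thick_spacer [0.577 0.06  0.034] 0.69 [[293. 228.]]
top backplate [ 0.631 -0.029  0.035] 0.58 [[334. 203.]]
0.7 [0.24842673 0.57347111 0.40479645] [[ 0.918 -0.398  0.   ]
 [-0.398 -0.918  0.   ]
 [-0.    -0.    -1.   ]]
```

View pics/top.png

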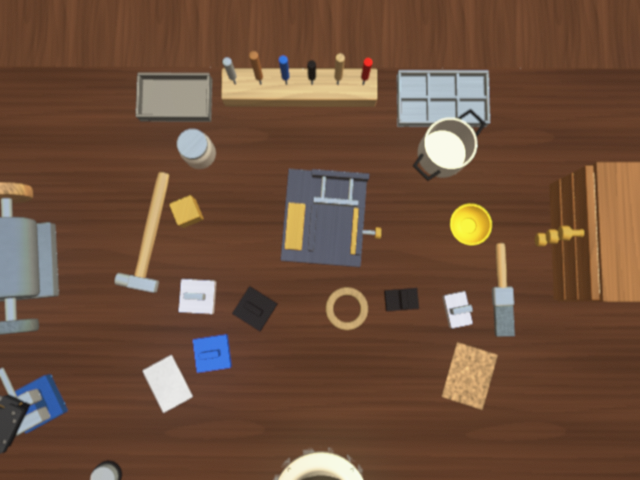

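View pics/scene.png

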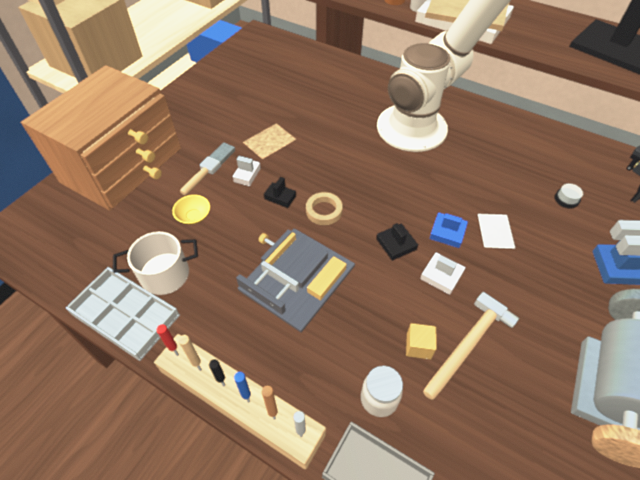

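The top picture shows the thick bar parked on the left (295,227), outside the cheek. The thin bar is at (354,230), on the screw side, so the job needs the **wide** stake.

Possible wide stakes in the top picture:
- Aluminium at (198,296)
- Black at (255,309), a look-alike
- Blue at (211,353), a look-alike

The narrow ones are aluminium at (457,310) and black at (401,300). I choose the aluminium one at (198,296), which is (441,273) in the scene picture.

```bash
cat >> h.py <<'E'
def plan(target,yaw_y,n=None,frm=None):
    """rows to bring TCP to target with tool y at world angle yaw_y (deg), half turn free"""
    s=sense();p=np.array(s["tcp_pos"]);R=np.array(s["ee_rot"])
    cur=np.degrees(np.arctan2(R[1,1],R[0,1]))
    d=(yaw_y-cur+90)%180-90; turn=-np.radians(d)   # about tool z (down)
    dp=np.array(target)-p
    if n is None:n=int(np.ceil(max(np.linalg.norm(dp)/.0185,abs(turn)/.075,1)))
    rows=[]
    for i in range(n):
        sh=R.T@(dp/n)/.02
        rows.append([*np.round(sh,2),round(turn/n/.08,3)])
        c,q=np.cos(turn/n),np.sin(turn/n);R=R@np.array([[c,-q,0],[q,c,0],[0,0,1]])
    print("turn deg",np.degrees(turn).round(2),"dp",dp.round(4),n,"rows")
    for i in range(0,n,10):print([[float(v) for v in x] for x in rows[i:i+10]])
def wcal():
    c=eyes.get_calibration("wrist");s=sense();T=np.eye(4);T[:3,:3]=s["ee_rot"];T[:3,3]=s["tcp_pos"]
    C=np.linalg.inv(T@np.array(c["T_tool_cam"]));return np.array(c["camera_matrix"]),C[:3,:3],C[:3,3]
_cal=cal
def cal(n): return wcal() if n=="wrist" else _cal(n)
E
python3 - <<'E'
from h import *
c=eyes.get_calibration("wrist");print(np.round(c["T_tool_cam"],3),c["camera_matrix"])
b=cv2.imread("pics/top.png")
cv2.imwrite("pics/crop.png",cv2.resize(b[150:340,160:390],None,fx=3,fy=3,interpolation=cv2.INTER_CUBIC))
plan([.49,.13,.46],180-3)
E
```

```text
[[-0.    -0.963 -0.271  0.074]
 [ 1.    -0.     0.     0.   ]
 [-0.    -0.271  0.963  0.021]
 [ 0.     0.     0.     1.   ]] [[371.92785423   0.         316.69526995]
 [  0.         371.92785423 239.86532066]
 [  0.           0.           1.        ]]
turn deg 69.58 dp [ 0.2416 -0.4435  0.0552] 28 rows
[[0.71, 0.56, -0.1, 0.542], [0.73, 0.52, -0.1, 0.542], [0.76, 0.49, -0.1, 0.542], [0.78, 0.46, -0.1, 0.542], [0.8, 0.42, -0.1, 0.542], [0.81, 0.39, -0.1, 0.542], [0.83, 0.35, -0.1, 0.542], [0.84, 0.32, -0.1, 0.542], [0.86, 0.28, -0.1, 0.542], [0.87, 0.24, -0.1, 0.542]]
[[0.88, 0.21, -0.1, 0.542], [0.89, 0.17, -0.1, 0.542], [0.89, 0.13, -0.1, 0.542], [0.9, 0.09, -0.1, 0.542], [0.9, 0.05, -0.1, 0.542], [0.9, 0.01, -0.1, 0.542], [0.9, -0.03, -0.1, 0.542], [0.9, -0.07, -0.1, 0.542], [0.9, -0.11, -0.1, 0.542], [0.89, -0.14, -0.1, 0.542]]
[[0.88, -0.18, -0.1, 0.542], [0.87, -0.22, -0.1, 0.542], [0.86, -0.26, -0.1, 0.542], [0.85, -0.3, -0.1, 0.542], [0.84, -0.33, -0.1, 0.542], [0.82, -0.37, -0.1, 0.542], [0.81, -0.4, -0.1, 0.542], [0.79, -0.44, -0.1, 0.542]]
```

View pics/crop.png

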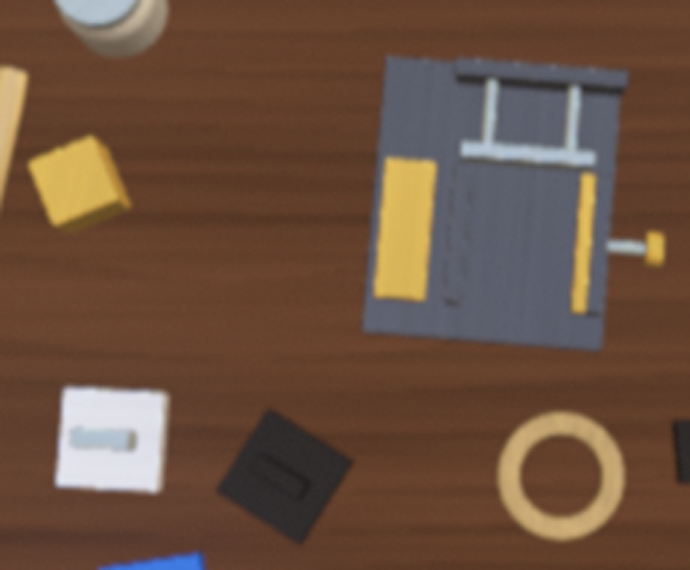

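The crop confirms it. The aluminium square with its blade is at crop (110,440), the thick bar sits outside the cheek at (405,230), and the thin bar is in the holder at (583,245). Next I move to a survey pose that covers both the stake and the holder.

>>> jog_arm(increments=[[0.71, 0.56, -0.1, 0.542], [0.73, 0.52, -0.1, 0.542], [0.76, 0.49, -0.1, 0.542], [0.78, 0.46, -0.1, 0.542], [0.8, 0.42, -0.1, 0.542], [0.81, 0.39, -0.1, 0.542], [0.83, 0.35, -0.1, 0.542], [0.84, 0.32, -0.1, 0.542], [0.86, 0.28, -0.1, 0.542], [0.87, 0.24, -0.1, 0.542]])

```text
time_s: 1.7
tcp_pos: [0.3355, 0.4138, 0.4249]
ee_rot: [[0.663, -0.749, 0.0], [-0.749, -0.663, -0.0], [0.0, 0.0, -1.0]]
wrist_force: [0.3, 1.1, -0.0]
gripper_width: 1.0
gripper_force: 0.0
```

>>> jog_arm(increments=[[0.88, 0.21, -0.1, 0.542], [0.89, 0.17, -0.1, 0.542], [0.89, 0.13, -0.1, 0.542], [0.9, 0.09, -0.1, 0.542], [0.9, 0.05, -0.1, 0.542], [0.9, 0.01, -0.1, 0.542], [0.9, -0.03, -0.1, 0.542], [0.9, -0.07, -0.1, 0.542], [0.9, -0.11, -0.1, 0.542], [0.89, -0.14, -0.1, 0.542]])

```text
time_s: 2.7
tcp_pos: [0.4217, 0.2552, 0.445]
ee_rot: [[0.287, -0.958, 0.0], [-0.958, -0.287, 0.0], [-0.0, -0.0, -1.0]]
wrist_force: [1.1, 0.5, -0.3]
gripper_width: 1.0
gripper_force: 0.0
```

>>> jog_arm(increments=[[0.88, -0.18, -0.1, 0.542], [0.87, -0.22, -0.1, 0.542], [0.86, -0.26, -0.1, 0.542], [0.85, -0.3, -0.1, 0.542], [0.84, -0.33, -0.1, 0.542], [0.82, -0.37, -0.1, 0.542], [0.81, -0.4, -0.1, 0.542], [0.79, -0.44, -0.1, 0.542]])

```text
time_s: 3.5
tcp_pos: [0.4905, 0.1286, 0.4609]
ee_rot: [[-0.056, -0.998, 0.0], [-0.998, 0.056, 0.0], [-0.0, -0.0, -1.0]]
wrist_force: [1.1, 1.2, -0.1]
gripper_width: 1.002
gripper_force: 0.0
```

>>> jog_arm(increments=[[0.9, 0, 0, 0], [0.9, 0, 0, 0], [0.9, 0, 0, 0], [0.9, 0, 0, 0], [0, 0, 0, 0], [0, 0, 0, 0]])

```text
time_s: 4.1
tcp_pos: [0.4864, 0.0576, 0.4609]
ee_rot: [[-0.054, -0.999, 0.0], [-0.999, 0.054, 0.0], [-0.0, -0.0, -1.0]]
wrist_force: [-0.1, 0.0, 0.4]
gripper_width: 1.0
gripper_force: 0.0
```

```bash
python3 - <<'E'
from h import *
s=sense();print(s["time_s"],s["tcp_pos"],np.round(s["joint_velocities"],2))
b=eyes.capture("wrist");cv2.imwrite("pics/w1.png",b)
np.savez("w1.npz",K=wcal()[0],R=wcal()[1],t=wcal()[2])
for n in("wide_stake","holder","thin_spacer","thick_spacer","backplate"):
    for d in eyes.spot_in("wrist",n): print(n,np.round(d["centre"],4),round(d["conf"],2),proj("wrist",d["centre"]).round())
E
```

```text
4.1 [0.48636804 0.05760072 0.46086444] [ 1.1   0.33  0.26  0.06 -0.02  0.11]
wide_stake [0.2908 0.1939 0.0186] 0.86 [[480. 303.]]
wide_stake [0.4362 0.2712 0.0226] 0.77 [[364. 365.]]
wide_stake [0.4052 0.1353 0.0195] 0.56 [[388. 263.]]
holder [ 0.6137 -0.0203  0.0111] 0.86 [[199. 137.]]
thin_spacer [ 0.5691 -0.0679  0.035 ] 0.65 [[229.  86.]]
thick_spacer [0.5791 0.0529 0.0306] 0.87 [[233. 204.]]
thick_spacer [ 0.6294 -0.0341  0.0312] 0.41 [[176. 124.]]
thick_spacer [0.4342 0.2695 0.0248] 0.28 [[366. 364.]]
backplate [ 0.628  -0.0346  0.0314] 0.92 [[177. 124.]]
```

View pics/w1.png

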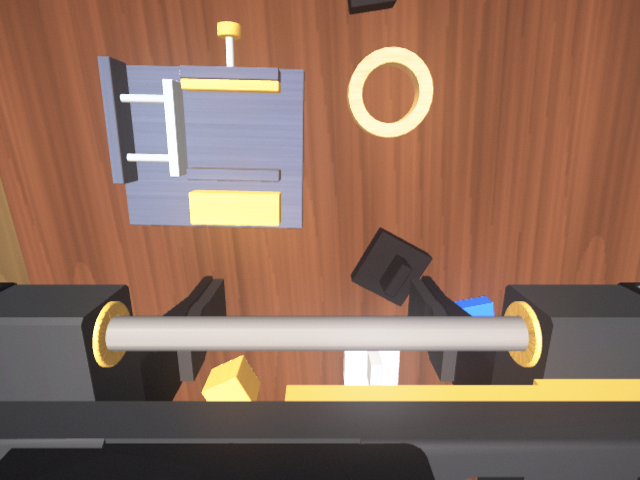

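The wrist view shows the whole holder: bed corners near (304,69), (302,228) and (129,224), thick bar at x 190–281, y 190–225, and plate at about (175,127). Next I fit the holder pose from two views.

```bash
cat > fit.py <<'E'
from h import *
from scipy.optimize import least_squares
M=np.array([[-110,-65,12],[-110,110,12],[95,110,12],[-85,102,34],[15,102,34],[-85,66,34],[15,66,34],
 [-85,-40,34],[15,-40,34],[20,48,43],[20,-48,43],[-85,40,36],[15,40,36]])/1e3
def T(q,P):
    c,s=np.cos(q[3]),np.sin(q[3]);return P@np.array([[c,-s,0],[s,c,0],[0,0,1]]).T+q[:3]
def pj(c,X): p=(c[0]@(c[1]@X.T+c[2][:,None])).T;return p[:,:2]/p[:,2:]
def refine(g,cam,q,Mp,it=3,w=4):
    p0=pj(cam,T(q,Mp)).astype(np.float32)
    p=cv2.cornerSubPix(g,p0.copy().reshape(-1,1,2),(w,w),(-1,-1),(3,40,.01)).reshape(-1,2)
    return p,np.linalg.norm(p-p0,axis=1)
E
python3 - <<'E'
from fit import *
w=np.load("w1.npz");W=(w["K"],w["R"],w["t"]);Tp=_cal("top") if 0 else cal("top")
gw=cv2.imread("pics/w1.png",0);gt=cv2.imread("pics/top.png",0)
# initial from hand-picked wrist corners of the bed and thick bar
idx=[0,1,2,3,4];uv=np.array([[304,69],[302,228],[129,224],[281,224],[190,225]],float)
f=lambda q:(pj(W,T(q,M[idx]))-uv).ravel()
q=least_squares(f,[.61,-.02,0,-.05]).x;print("hand",q.round(4),f(q).round(1))
for name,cams in(("wrist",[(gw,W,4)]),("top",[(gt,Tp,3)]),("both",[(gw,W,4),(gt,Tp,3)])):
    qq=q.copy();
    if name!="wrist": qq[2]=0
    for k in range(4):
        obs=[(c,*refine(g,c,qq,M,w=ww)) for g,c,ww in cams]
        res=lambda z:np.concatenate([(pj(c,T(z,M))-p).ravel() for c,p,d in obs])
        qq=least_squares(res,qq,loss="soft_l1").x
    print(name,qq.round(4),np.degrees(qq[3]).round(2))
    for c,p,d in obs: print(np.linalg.norm(pj(c,T(qq,M))-p,axis=1).round(1))
plan([.43,.36,.36],177)
E
```

```text
hand [ 0.6067 -0.0286 -0.0019 -0.0743] [ 0.1 -0.7  0.3  0.1  0.6  0.6 -1.5  1.4  0.6 -1.4]
wrist [ 0.6074 -0.0285 -0.0034 -0.0738] -4.23
[0.6 0.8 0.9 1.4 1.5 1.8 0.8 0.3 0.7 0.6 0.  1.1 1. ]
top [ 0.611  -0.0296 -0.0099 -0.0745] -4.27
[0.5 0.8 0.9 0.1 0.5 0.3 0.2 0.  0.  0.3 1.1 1.1 0. ]
both [ 0.608  -0.0287 -0.0046 -0.0751] -4.3
[0.5 0.2 0.4 1.5 2.  1.8 1.1 0.5 0.7 0.6 0.2 1.5 1.4]
[1.7 1.9 1.8 1.1 1.  0.9 1.2 0.  0.  1.2 0.9 0.7 0. ]
turn deg 0.06 dp [-0.0565  0.3013 -0.1007] 18 rows
[[-0.83, 0.2, 0.28, 0.001], [-0.83, 0.2, 0.28, 0.001], [-0.83, 0.2, 0.28, 0.001], [-0.83, 0.2, 0.28, 0.001], [-0.83, 0.2, 0.28, 0.001], [-0.83, 0.2, 0.28, 0.001], [-0.83, 0.2, 0.28, 0.001], [-0.83, 0.2, 0.28, 0.001], [-0.83, 0.2, 0.28, 0.001], [-0.83, 0.2, 0.28, 0.001]]
[[-0.83, 0.2, 0.28, 0.001], [-0.83, 0.2, 0.28, 0.001], [-0.83, 0.2, 0.28, 0.001], [-0.83, 0.2, 0.28, 0.001], [-0.83, 0.2, 0.28, 0.001], [-0.83, 0.2, 0.28, 0.001], [-0.83, 0.2, 0.28, 0.001], [-0.83, 0.2, 0.28, 0.001]]
```

>>> jog_arm(increments=[[-0.83, 0.2, 0.28, 0], [-0.83, 0.2, 0.28, 0], [-0.83, 0.2, 0.28, 0], [-0.83, 0.2, 0.28, 0], [-0.83, 0.2, 0.28, 0], [-0.83, 0.2, 0.28, 0], [-0.83, 0.2, 0.28, 0], [-0.83, 0.2, 0.28, 0], [-0.83, 0.2, 0.28, 0], [-0.83, 0.2, 0.28, 0]])

```text
time_s: 5.4
tcp_pos: [0.4548, 0.2272, 0.4045]
ee_rot: [[-0.052, -0.999, 0.0], [-0.999, 0.052, -0.0], [0.0, -0.0, -1.0]]
wrist_force: [0.2, 0.6, 0.4]
gripper_width: 1.004
gripper_force: 0.0
```

>>> jog_arm(increments=[[-0.83, 0.2, 0.28, 0], [-0.83, 0.2, 0.28, 0], [-0.83, 0.2, 0.28, 0], [-0.83, 0.2, 0.28, 0], [-0.83, 0.2, 0.28, 0], [-0.83, 0.2, 0.28, 0], [-0.83, 0.2, 0.28, 0], [-0.83, 0.2, 0.28, 0], [0, 0, 0, 0], [0, 0, 0, 0]], grip=60)

```text
time_s: 6.4
tcp_pos: [0.4299, 0.3609, 0.3595]
ee_rot: [[-0.051, -0.999, -0.0], [-0.999, 0.051, -0.001], [0.001, 0.0, -1.0]]
wrist_force: [-0.4, 1.0, 0.6]
gripper_width: 0.689
gripper_force: 0.0
```

```bash
python3 - <<'E'
from h import *
s=sense();print(s["time_s"],s["tcp_pos"],np.round(s["joint_velocities"],2))
b=eyes.capture("wrist");cv2.imwrite("pics/w2.png",b)
np.savez("w2.npz",K=wcal()[0],R=wcal()[1],t=wcal()[2])
for d in eyes.spot_in("wrist","wide_stake"): print(np.round(d["centre"],4),round(d["conf"],2),proj("wrist",d["centre"]).round())
E
```

```text
6.4 [0.42990324 0.36089519 0.35953021] [-0.79 -1.   -0.23  0.2  -0.05  0.2 ]
[0.3125 0.2314 0.0192] 0.9 [[458.  55.]]
[0.4301 0.2667 0.0217] 0.89 [[311. 111.]]
```

View pics/w2.png

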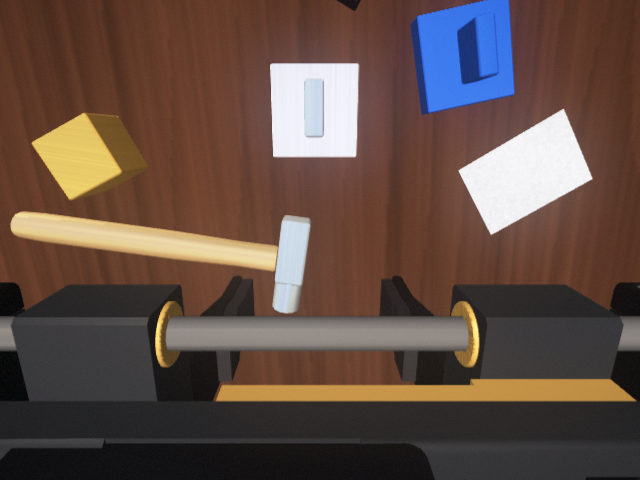

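The aluminium wide stake shows clearly: foot corners at (271,64), (358,64), (356,157) and (275,157), blade top at x 304–324, y 79–137.

```bash
python3 - <<'E'
from fit import *
w=np.load("w2.npz");W=(w["K"],w["R"],w["t"]);g=cv2.imread("pics/w2.png",0)
gt=cv2.imread("pics/top.png",0)
x,y=.035,.036
S=np.array([[x,-y,.022],[-x,-y,.022],[-x,y,.022],[x,y,.022]])
B=np.array([[.007,-.02,.058],[-.007,-.02,.058],[-.007,.02,.058],[.007,.02,.058]])
uv=np.array([[271,64],[358,64],[356,157],[275,157]],np.float32)
ub=np.array([[304,79],[322,79],[324,137],[305,137]],np.float32)
uv=cv2.cornerSubPix(g,uv.reshape(-1,1,2),(5,5),(-1,-1),(3,40,.01)).reshape(-1,2);print(uv)
for P,U in((S,uv),(np.r_[S,B],np.r_[uv,ub])):
    f=lambda q:(pj(W,T(q,P))-U).ravel();q=least_squares(f,[.43,.26,0,0]).x;print(q.round(4),np.degrees(q[3]).round(2),f(q).round(1))
Tp=cal("top");b=cv2.imread("pics/top.png")
# two-view check of foot-top centre: wrist ray and top-camera ray (mask centroid)
qq=[*q[:2],q[2],q[3]]
p,d=refine(gt,Tp,qq,S,w=4);print("top offset px",(p-pj(Tp,T(qq,S))).round(1))
A=[];bb=[]
for c,px in((W,pj(W,T(q,S)).mean(0)),(Tp,p.mean(0))):
    P=c[0]@np.c_[c[1],c[2]];
    for i in(0,1): r_=px[i]*P[2]-P[i];A.append(r_[:3]);bb.append(-r_[3])
print("triangulated foot top",np.linalg.lstsq(np.array(A),np.array(bb),rcond=None)[0].round(4))
E
```

```text
[[269.65826   63.613617]
 [358.1179    63.14664 ]
 [355.42648  156.45644 ]
 [272.61487  156.24104 ]]
[ 0.4273  0.2672 -0.0043 -0.0514] -2.94 [ 0.  -0.2 -0.1  0.2  0.1 -0.1  0.   0.2]
[ 0.4273  0.2673 -0.0049 -0.0476] -2.73 [-0.   0.2 -0.3  0.3  0.2 -0.2  0.3  0.4 -0.3 -0.2  1.4 -0.3 -0.7 -0.1
 -0.5  0. ]
top offset px [[ 1.  -1. ]
 [ 0.5 -0.7]
 [-0.2 -1.1]
 [ 0.2 -1.2]]
triangulated foot top [0.4287 0.2662 0.0184]
```

>>> jog_arm(increments=[[0.94, -0.02, 0.9, 0], [0.94, -0.02, 0.9, 0], [0.94, -0.02, 0.9, 0], [0.94, -0.02, 0.9, 0], [0.94, -0.02, 0.9, 0], [0, 0, 0, 0], [0, 0, 0, 0]], grip=60)

```text
time_s: 7.2
tcp_pos: [0.4276, 0.2661, 0.2706]
ee_rot: [[-0.053, -0.999, 0.001], [-0.999, 0.053, 0.001], [-0.001, -0.001, -1.0]]
wrist_force: [0.3, 1.1, 0.2]
gripper_width: 0.69
gripper_force: 0.0
```

```bash
python3 - <<'E'
from h import *
s=sense();print(s["time_s"],s["tcp_pos"],np.round(s["joint_velocities"],2),r.tcp_to_grasp)
plan([.4273,.2670,.208],177.1)
E
```

```text
7.2 [0.42764568 0.26612502 0.27055898] [ 0.84 -0.22  2.05  0.29  0.2  -0.  ] 0.1635
turn deg -0.13 dp [-0.0003  0.0009 -0.0626] 4 rows
[[-0.01, 0.01, 0.78, -0.007], [-0.01, 0.01, 0.78, -0.007], [-0.01, 0.01, 0.78, -0.007], [-0.01, 0.01, 0.78, -0.007]]
```

>>> jog_arm(increments=[[0, 0, 0.78, 0], [0, 0, 0.78, 0], [0, 0, 0.78, 0], [0, 0, 0.78, 0], [0, 0, 0, 0], [0, 0, 0, 0]])

```text
time_s: 7.8
tcp_pos: [0.4277, 0.2673, 0.2085]
ee_rot: [[-0.051, -0.999, 0.002], [-0.999, 0.051, 0.001], [-0.001, -0.001, -1.0]]
wrist_force: [-0.1, 0.1, -0.1]
gripper_width: 0.69
gripper_force: 0.0
```

>>> jog_arm(increments=[[0, 0, 0, 0], [0, 0, 0, 0], [0, 0, 0, 0], [0, 0, 0, 0], [0, 0, 0, 0], [0, 0, 0, 0], [0, 0, 0, 0], [0, 0, 0, 0]], grip=5)

```text
time_s: 8.6
tcp_pos: [0.4271, 0.2663, 0.2075]
ee_rot: [[-0.052, -0.999, -0.0], [-0.999, 0.052, -0.0], [0.0, 0.0, -1.0]]
wrist_force: [-1.1, -0.0, 0.6]
gripper_width: 0.158
gripper_force: 30.0
```

The stake is gripped: opening 13.7 mm, force 30 N. Next I lift it and hover over the gap.

>>> jog_arm(increments=[[0, 0, -0.9, 0], [0, 0, -0.9, 0], [0, 0, -0.9, 0], [0, 0, -0.9, 0], [0, 0, -0.9, 0], [0, 0, 0, 0], [0, 0, 0, 0]])

```text
time_s: 9.3
tcp_pos: [0.4266, 0.2659, 0.2965]
ee_rot: [[-0.053, -0.999, -0.002], [-0.999, 0.053, -0.001], [0.001, 0.002, -1.0]]
wrist_force: [-0.8, -0.3, -4.4]
gripper_width: 0.157
gripper_force: 30.0
```

```bash
python3 - <<'E'
from h import *
s=sense();print(s["time_s"],s["tcp_pos"],s["wrist_force"],s["gripper_width"])
plan([.5731,-.0265,.290],175.73)
E
```

```text
9.3 [0.42664498 0.26586909 0.29647515] [-0.81887468 -0.26707635 -4.40858915] 0.15741337881235487
turn deg 1.24 dp [ 0.1465 -0.2924 -0.0065] 18 rows
[[0.79, -0.45, 0.02, 0.015], [0.79, -0.45, 0.02, 0.015], [0.79, -0.45, 0.02, 0.015], [0.79, -0.45, 0.02, 0.015], [0.79, -0.45, 0.02, 0.015], [0.79, -0.45, 0.02, 0.015], [0.79, -0.45, 0.02, 0.015], [0.79, -0.46, 0.02, 0.015], [0.79, -0.46, 0.02, 0.015], [0.78, -0.46, 0.02, 0.015]]
[[0.78, -0.46, 0.02, 0.015], [0.78, -0.46, 0.02, 0.015], [0.78, -0.46, 0.02, 0.015], [0.78, -0.46, 0.02, 0.015], [0.78, -0.46, 0.02, 0.015], [0.78, -0.46, 0.02, 0.015], [0.78, -0.46, 0.02, 0.015], [0.78, -0.47, 0.02, 0.015]]
```

>>> jog_arm(increments=[[0.79, -0.45, 0.02, 0.015], [0.79, -0.45, 0.02, 0.015], [0.79, -0.45, 0.02, 0.015], [0.79, -0.45, 0.02, 0.015], [0.79, -0.45, 0.02, 0.015], [0.79, -0.45, 0.02, 0.015], [0.79, -0.45, 0.02, 0.015], [0.79, -0.46, 0.02, 0.015], [0.79, -0.46, 0.02, 0.015], [0.78, -0.46, 0.02, 0.015]])

```text
time_s: 10.3
tcp_pos: [0.5082, 0.1026, 0.2913]
ee_rot: [[-0.065, -0.998, -0.004], [-0.998, 0.065, -0.002], [0.002, 0.004, -1.0]]
wrist_force: [-0.2, 0.4, -4.0]
gripper_width: 0.157
gripper_force: 30.0
```

>>> jog_arm(increments=[[0.78, -0.46, 0.02, 0.015], [0.78, -0.46, 0.02, 0.015], [0.78, -0.46, 0.02, 0.015], [0.78, -0.46, 0.02, 0.015], [0.78, -0.46, 0.02, 0.015], [0.78, -0.46, 0.02, 0.015], [0.78, -0.46, 0.02, 0.015], [0.78, -0.47, 0.02, 0.015], [0, 0, 0, 0], [0, 0, 0, 0]])

```text
time_s: 11.3
tcp_pos: [0.5731, -0.0262, 0.2883]
ee_rot: [[-0.075, -0.997, -0.004], [-0.997, 0.075, -0.0], [0.001, 0.004, -1.0]]
wrist_force: [-0.5, 0.3, -5.1]
gripper_width: 0.162
gripper_force: 30.0
```

```bash
python3 - <<'E'
from fit import *
s=sense();print(s["time_s"],s["tcp_pos"],np.round(s["joint_velocities"],2),s["wrist_force"])
b=eyes.capture("wrist");cv2.imwrite("pics/w3.png",b)
W=wcal();np.savez("w3.npz",K=W[0],R=W[1],t=W[2])
q=[.608,-.0287,-.004,-.0745]
for p in pj(W,T(q,M)): cv2.circle(b,(int(round(p[0])),int(round(p[1]))),2,(0,0,255),-1)
cv2.imwrite("pics/w3o.png",b)
E
```

```text
11.3 [ 0.57305099 -0.02624284  0.28825749] [ 1.04 -0.9  -0.09  0.03 -0.13 -0.09] [-0.51227932  0.34728251 -5.14492541]
```

View pics/w3o.png

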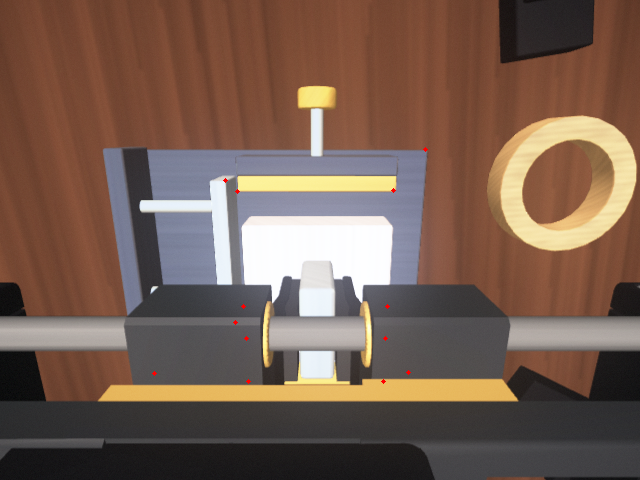

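The projected holder model lands on the real corners: bed corner (425,149), thin bar (237,191) and (393,190), plate (225,180). The foot's near edge is at rows 217–224, x 243–391. Now I work out the stake's pose in the hand from that edge.

```bash
python3 - <<'E'
from fit import *
w=np.load("w3.npz");W=(w["K"],w["R"],w["t"]);img=cv2.imread("pics/w3.png");g=cv2.cvtColor(img,6)
s=sense();z=s["tcp_pos"][2]-.2075
q=[s["tcp_pos"][0],s["tcp_pos"][1],z,-.075]
P=np.array([[x,-.036,h] for x in(-.035,.035) for h in(0,.022)])
print(pj(W,T(q,P)).round(1))
# left/right and lower edges of the bright foot
for c in(262,290,340,375): print(c,g[208:232,c].tolist())
for rr in(235,255,275): 
    l=g[rr].astype(int);d=np.diff(l);print(rr,234+np.argmax(d[234:260]),375+np.argmin(d[375:410]))
# holder corner check
H=[.608,-.0287,-.004,-.0745]
p,d=refine(g,W,H,M[[0,7,8,10]],w=5);print((p-pj(W,T(H,M[[0,7,8,10]]))).round(1))
E
```

```text
[[384.  212.9]
 [392.6 222.6]
 [247.1 212.9]
 [238.6 222.6]]
262 [147, 148, 147, 146, 148, 149, 148, 149, 223, 241, 242, 243, 243, 244, 245, 244, 244, 249, 253, 253, 253, 253, 253, 253]
290 [149, 151, 148, 149, 150, 150, 153, 149, 227, 241, 239, 240, 243, 243, 244, 244, 244, 250, 253, 253, 253, 253, 254, 254]
340 [148, 150, 147, 150, 148, 150, 147, 150, 225, 243, 244, 244, 244, 243, 243, 244, 244, 250, 253, 253, 253, 253, 253, 253]
375 [143, 142, 144, 144, 142, 144, 143, 148, 222, 241, 242, 242, 242, 241, 243, 244, 242, 250, 253, 254, 254, 254, 254, 254]
235 241 391
255 242 390
275 243 389
[[ 1.1  1.6]
 [ 1.2  0. ]
 [ 0.2 -0.2]
 [ 1.4 -1.4]]
```

>>> jog_arm(increments=[[0.08, 0, 0.5, 0], [0, 0, 0.5, 0], [0, 0, 0.5, 0], [0, 0, 0.4, 0], [0, 0, 0, 0], [0, 0, 0, 0], [0, 0, 0, 0]])

```text
time_s: 12.05
tcp_pos: [0.5738, -0.0275, 0.2528]
ee_rot: [[-0.073, -0.997, 0.001], [-0.997, 0.073, 0.0], [-0.0, -0.001, -1.0]]
wrist_force: [0.4, -0.4, -4.0]
gripper_width: 0.158
gripper_force: 30.0
```

```bash
python3 - <<'E'
from fit import *
s=sense();print(s["time_s"],s["tcp_pos"],s["wrist_force"])
b=eyes.capture("wrist");cv2.imwrite("pics/w4.png",b);W=wcal();g=cv2.cvtColor(b,6)
np.savez("w4.npz",K=W[0],R=W[1],t=W[2])
H=[.608,-.0287,-.004,-.0745];p,d=refine(g,W,H,M[[0,7,8,10]],w=5);print(p.round(1),(p-pj(W,T(H,M[[0,7,8,10]]))).round(1))
tp=np.array(s["tcp_pos"])
P=np.array([[x,-.036,h] for x in(-.035,.035) for h in(0,.022)])
def edge(P0,P1):pass
rows=[]
for c in(262,290,340,375):
    d=np.abs(np.diff(g[170:245,c].astype(int)));i=np.where(d>5)[0];rows.append(i+170)
print(rows)
for rr in(235,255,275):
    d=np.diff(g[rr].astype(int));print(rr,230+np.argmax(d[230:262]),375+np.argmin(d[375:410]))
for dy in(0,.001,.002,.003):
    q=[tp[0]+.0744*dy,tp[1]+dy,tp[2]-.2075-.004,-.075];print(dy,pj(W,T(q,P)).round(1).tolist())
dx=tp[:2]-np.array(H[:2]);c,s_=np.cos(H[3]),np.sin(H[3]);print("tcp in holder",(c*dx[0]+s_*dx[1]).round(4),(-s_*dx[0]+c*dx[1]).round(4))
E
```

```text
12.05 [ 0.57384801 -0.0274654   0.2527889 ] [ 0.35186535 -0.37750361 -3.95328739]
[[448.5 155.3]
 [412.4 201.6]
 [228.6 200.9]
 [213.3 190.7]] [[ 2.2  1.5]
 [ 2.4 -0.8]
 [ 0.8 -1.3]
 [ 0.   0.7]]
[array([181, 182, 183, 184, 185, 200, 201, 202, 215, 216, 224]), array([181, 182, 183, 184, 185, 200, 201, 202, 215, 216]), array([182, 184, 185, 200, 201, 202, 215, 216, 224]), array([182, 184, 185, 200, 201, 202, 203, 215, 216, 224])]
235 241 391
255 242 390
275 243 389
0 [[384.5, 211.2], [392.8, 220.5], [250.3, 211.1], [242.2, 220.3]]
0.001 [[384.4, 213.1], [392.7, 222.6], [250.4, 212.9], [242.3, 222.4]]
0.002 [[384.3, 215.0], [392.5, 224.7], [250.5, 214.8], [242.4, 224.5]]
0.003 [[384.2, 216.9], [392.4, 226.8], [250.6, 216.7], [242.5, 226.6]]
tcp in holder -0.0341 -0.0013
```

View pics/w4.png

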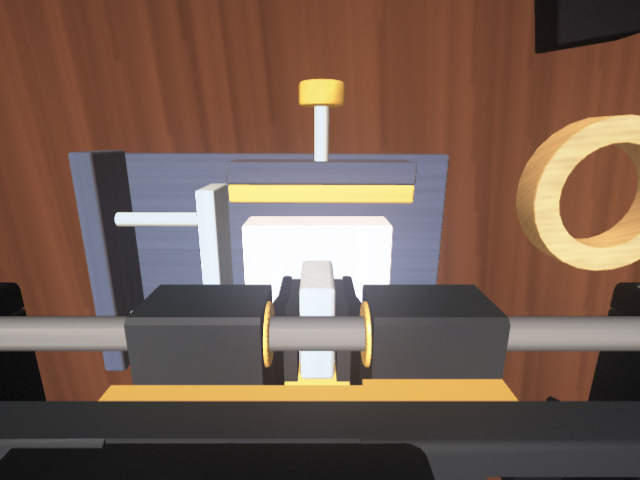

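The foot hangs level over the gap at rows 215–224, with the thin bar's inner edge at row 201. The stake sits about 1 mm too far toward +y. I trim that and descend.

>>> jog_arm(increments=[[0.05, 0, 0.4, 0], [0, 0, 0.4, 0], [0, 0, 0.4, 0], [0, 0, 0.2, 0], [0, 0, 0, 0], [0, 0, 0, 0], [0, 0, 0, 0]])

```text
time_s: 12.8
tcp_pos: [0.5737, -0.0285, 0.2246]
ee_rot: [[-0.073, -0.997, 0.001], [-0.997, 0.073, 0.0], [-0.0, -0.001, -1.0]]
wrist_force: [-0.3, -0.5, -4.1]
gripper_width: 0.16
gripper_force: 30.0
```

```bash
cat > tin.py <<'E'
from h import *
s=sense();tp=np.array(s["tcp_pos"]);H=[.608,-.0287,-.004,-.0745]
dx=tp[:2]-np.array(H[:2]);c,s_=np.cos(H[3]),np.sin(H[3])
f=np.array(s["wrist_force"]);R=np.array(s["ee_rot"])
print(s["time_s"],"tcp in holder mm",(1e3*(c*dx[0]+s_*dx[1])).round(1),(1e3*(-s_*dx[0]+c*dx[1])).round(1),"z",(1e3*tp[2]).round(1),"F holder",(c*f[0]+s_*f[1]).round(1),(-s_*f[0]+c*f[1]).round(1),f[2].round(1),"M",np.round(s["moment"],2),"yaw",np.degrees(np.arctan2(R[1,1],R[0,1])).round(2),"tilt",R[:2,2].round(4),"w",np.round(s["gripper_width"]*87,1))
E
python3 tin.py
```

```text
12.8 tcp in holder mm -34.2 -2.4 z 224.6 F holder -0.3 -0.5 -4.1 M [ 0.05 -0.02 -0.03] yaw 175.79 tilt [0.0008 0.    ] w 13.9
```

>>> jog_arm(increments=[[0, 0, 0.1, 0], [0, 0, 0.1, 0], [0, 0, 0, 0], [0, 0, 0, 0]])

```text
time_s: 13.2
tcp_pos: [0.5734, -0.0285, 0.2203]
ee_rot: [[-0.074, -0.997, -0.0], [-0.997, 0.074, -0.0], [0.0, 0.0, -1.0]]
wrist_force: [0.9, -0.0, -4.1]
gripper_width: 0.161
gripper_force: 30.0
```

>>> jog_arm(increments=[[0, 0, 0.03, 0], [0, 0, 0.02, 0], [0, 0, 0, 0], [0, 0, 0, 0]])

```text
time_s: 13.6
tcp_pos: [0.5735, -0.0285, 0.2196]
ee_rot: [[-0.074, -0.997, 0.0], [-0.997, 0.074, 0.0], [-0.0, -0.0, -1.0]]
wrist_force: [0.3, -0.0, -1.7]
gripper_width: 0.158
gripper_force: 30.0
```

```bash
python3 tin.py
```

```text
13.6 tcp in holder mm -34.4 -2.4 z 219.6 F holder 0.3 -0.0 -1.7 M [0.12 0.1  0.  ] yaw 175.78 tilt [0.0003 0.    ] w 13.7
```

The underside has touched the bed: z = 219.6 mm as predicted, and the weight is coming off. I seat it lightly and slide toward the plate.

>>> jog_arm(increments=[[0, 0, 0.02, 0], [0, -0.15, 0, 0], [0, -0.15, 0, 0], [0, -0.15, 0, 0], [0, -0.15, 0, 0], [0, -0.15, 0, 0], [0, 0, 0, 0], [0, 0, 0, 0]])

```text
time_s: 14.4
tcp_pos: [0.5884, -0.0299, 0.2196]
ee_rot: [[-0.073, -0.997, -0.0], [-0.997, 0.073, -0.0], [0.0, -0.0, -1.0]]
wrist_force: [-3.8, -1.8, 5.4]
gripper_width: 0.156
gripper_force: 30.0
```

```bash
python3 tin.py
```

```text
14.4 tcp in holder mm -19.4 -2.6 z 219.6 F holder -3.6 -2.1 5.4 M [-0.15  1.14 -0.02] yaw 175.79 tilt [-0.     -0.0004] w 13.5
```

>>> jog_arm(increments=[[0, 0, -0.01, 0], [0, -0.05, 0, 0], [0, -0.05, 0, 0], [0, 0, 0, 0], [0, 0, 0, 0]])

```text
time_s: 14.9
tcp_pos: [0.5897, -0.0299, 0.2196]
ee_rot: [[-0.074, -0.997, -0.002], [-0.997, 0.074, -0.0], [0.0, 0.002, -1.0]]
wrist_force: [-6.1, 0.9, 7.6]
gripper_width: 0.156
gripper_force: 30.0
```

```bash
python3 tin.py; python3 - <<'E'
from fit import *
b=eyes.capture("wrist");cv2.imwrite("pics/w5.png",b)
cv2.imwrite("pics/w5c.png",cv2.resize(b[120:320,60:460],None,fx=2,fy=2,interpolation=cv2.INTER_CUBIC))
E
```

```text
14.9 tcp in holder mm -18.2 -2.5 z 219.6 F holder -6.1 0.4 7.6 M [ 0.09  1.75 -0.02] yaw 175.77 tilt [-0.0022 -0.0003] w 13.6
```

View pics/w5c.png

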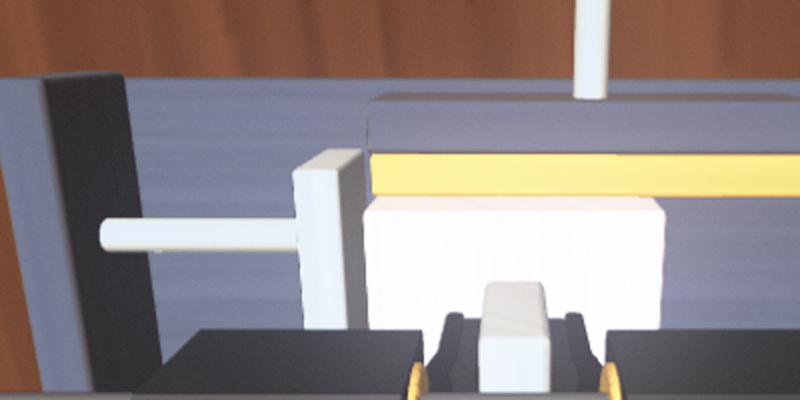

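The crop shows the foot's front edge at crop x≈365, just short of the plate's face (x≈345–362), so the drag is bed friction from pressing down too hard. I ease the downward load before going on.

>>> jog_arm(increments=[[0, 0, -0.02, 0], [0, 0, -0.01, 0], [0, 0, 0, 0], [0, 0, 0, 0]])

```text
time_s: 15.35
tcp_pos: [0.5902, -0.0298, 0.2196]
ee_rot: [[-0.074, -0.997, -0.001], [-0.997, 0.074, -0.0], [0.0, 0.001, -1.0]]
wrist_force: [-5.2, 0.2, 3.2]
gripper_width: 0.157
gripper_force: 30.0
```

```bash
python3 tin.py
```

```text
15.35 tcp in holder mm -17.7 -2.5 z 219.6 F holder -5.2 -0.2 3.2 M [-0.03  1.34  0.05] yaw 175.77 tilt [-0.001  -0.0001] w 13.7
```

>>> jog_arm(increments=[[0, -0.05, -0.01, 0], [0, -0.05, -0.01, 0], [0, -0.05, 0, 0], [0, 0, 0, 0], [0, 0, 0, 0]])

```text
time_s: 15.85
tcp_pos: [0.5937, -0.0299, 0.2196]
ee_rot: [[-0.074, -0.997, 0.0], [-0.997, 0.074, 0.0], [-0.0, -0.0, -1.0]]
wrist_force: [0.7, 0.3, -4.0]
gripper_width: 0.16
gripper_force: 30.0
```

```bash
python3 tin.py
```

```text
15.85 tcp in holder mm -14.2 -2.3 z 219.6 F holder 0.7 0.4 -4.0 M [ 0.15  0.14 -0.  ] yaw 175.77 tilt [0.0005 0.0002] w 13.9
```

>>> jog_arm(increments=[[0, -0.1, 0, 0], [0, -0.1, 0, 0], [0, -0.1, 0, 0], [0, -0.1, 0, 0], [0, -0.1, 0, 0], [0, 0, 0, 0], [0, 0, 0, 0], [0, 0, 0, 0]])

```text
time_s: 16.65
tcp_pos: [0.603, -0.0307, 0.2197]
ee_rot: [[-0.074, -0.997, -0.001], [-0.997, 0.074, 0.0], [-0.0, 0.001, -1.0]]
wrist_force: [-2.8, 2.7, -5.7]
gripper_width: 0.158
gripper_force: 30.0
```

```bash
python3 tin.py
```

```text
16.65 tcp in holder mm -4.8 -2.4 z 219.7 F holder -3.0 2.5 -5.7 M [ 0.94  1.26 -0.02] yaw 175.77 tilt [-0.0013  0.0001] w 13.8
```

>>> jog_arm(increments=[[-0.03, 0, 0, 0], [-0.03, 0, 0, 0], [0, 0, 0, 0], [0, 0, 0, 0], [0, 0, 0, 0]])

```text
time_s: 17.15
tcp_pos: [0.6032, -0.0299, 0.22]
ee_rot: [[-0.074, -0.997, -0.001], [-0.997, 0.074, -0.0], [0.0, 0.001, -1.0]]
wrist_force: [-4.8, -2.0, -5.9]
gripper_width: 0.153
gripper_force: 30.0
```

```bash
python3 tin.py;python3 - <<'E'
from fit import *
b=eyes.capture("wrist");cv2.imwrite("pics/w6.png",b)
cv2.imwrite("pics/w6c.png",cv2.resize(b[120:320,60:460],None,fx=2,fy=2,interpolation=cv2.INTER_CUBIC))
g=cv2.cvtColor(b,6)
for c in(262,285,340,370): print(c,b[185:235,c,0].tolist())
E
```

```text
17.15 tcp in holder mm -4.7 -1.6 z 220.0 F holder -4.6 -2.3 -5.9 M [-0.55  1.39 -0.1 ] yaw 175.76 tilt [-0.001  -0.0004] w 13.3
262 [157, 157, 159, 163, 164, 162, 160, 160, 159, 159, 159, 161, 162, 161, 157, 160, 162, 165, 165, 164, 166, 165, 166, 165, 163, 168, 169, 167, 170, 171, 182, 221, 234, 235, 235, 236, 238, 238, 237, 239, 252, 254, 254, 254, 254, 254, 254, 254, 254, 254]
285 [162, 162, 165, 163, 164, 161, 162, 150, 131, 115, 142, 161, 162, 163, 163, 163, 162, 161, 162, 162, 164, 162, 163, 163, 165, 162, 161, 164, 156, 145, 150, 213, 232, 235, 236, 235, 238, 238, 239, 238, 252, 254, 254, 254, 254, 254, 254, 254, 254, 254]
340 [162, 163, 164, 164, 165, 163, 164, 154, 133, 112, 143, 161, 163, 164, 162, 161, 162, 161, 162, 162, 161, 161, 160, 161, 160, 165, 163, 163, 161, 146, 132, 211, 237, 237, 238, 238, 235, 237, 238, 236, 250, 254, 254, 254, 254, 254, 254, 254, 254, 254]
370 [163, 161, 162, 163, 164, 163, 162, 154, 135, 111, 141, 157, 160, 162, 159, 157, 158, 157, 156, 159, 157, 156, 156, 157, 157, 159, 160, 162, 158, 146, 134, 211, 234, 236, 235, 235, 236, 237, 237, 237, 249, 254, 254, 255, 255, 255, 255, 255, 255, 255]
```

View pics/w6c.png

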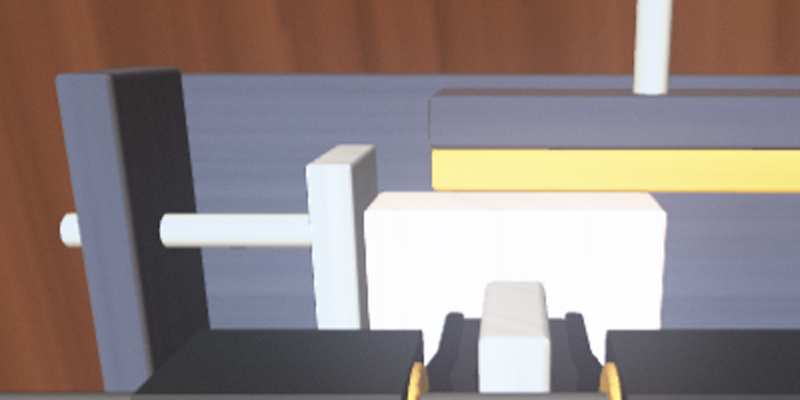

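The foot is square to and in contact with the plate, with about 4 mm of clearance to the thin bar at the same height. The rod tip sticks out behind the wall at crop (65,230). I continue the push.

>>> jog_arm(increments=[[0.02, -0.1, 0, 0], [0, -0.1, 0, 0], [0, -0.1, 0, 0], [0, -0.1, 0, 0], [0, -0.08, 0, 0], [0, 0, 0, 0], [0, 0, 0, 0], [0, 0, 0, 0]])

```text
time_s: 18.0
tcp_pos: [0.6121, -0.0306, 0.2201]
ee_rot: [[-0.074, -0.997, -0.003], [-0.997, 0.074, -0.0], [0.0, 0.003, -1.0]]
wrist_force: [-7.0, -0.0, -2.3]
gripper_width: 0.159
gripper_force: 30.0
```

```bash
python3 tin.py
```

```text
18.0 tcp in holder mm 4.2 -1.6 z 220.1 F holder -6.9 -0.5 -2.3 M [ 0.04  2.29 -0.1 ] yaw 175.76 tilt [-0.0034 -0.0001] w 13.8
```

>>> jog_arm(increments=[[0, -0.06, 0, 0], [0, 0, 0.02, 0], [0, 0, 0, 0], [0, 0, 0, 0], [0, 0, 0, 0], [0, 0, 0, 0]])

```text
time_s: 18.6
tcp_pos: [0.6133, -0.0307, 0.22]
ee_rot: [[-0.074, -0.997, -0.003], [-0.997, 0.074, -0.0], [0.0, 0.003, -1.0]]
wrist_force: [-7.9, -0.8, -1.7]
gripper_width: 0.162
gripper_force: 30.0
```

```bash
python3 tin.py;python3 - <<'E'
from fit import *
b=eyes.capture("wrist");cv2.imwrite("pics/w7.png",b);W=wcal()
H=np.array([.608,-.0287,-.004,-.0745])
for dpl in(.016,.018,.020,.022,.024):
    P=np.array([[.020+dpl,-.048,.043],[.030+dpl,-.048,.043],[.090+dpl,-.030,.030],[.078,-.062,.046],[.015,-.04,.034]])
    uv=pj(W,T(H,P));print(dpl,uv.round(1).tolist())
    if dpl==.020:
        for p in uv: cv2.circle(b,tuple(int(round(v)) for v in p),1,(0,0,255),-1)
cv2.imwrite("pics/w7c.png",cv2.resize(b[120:320,60:460],None,fx=2,fy=2,interpolation=cv2.INTER_NEAREST))
E
```

```text
18.6 tcp in holder mm 5.4 -1.6 z 220.0 F holder -7.9 -1.4 -1.7 M [ 0.05  2.39 -0.1 ] yaw 175.77 tilt [-0.0031 -0.0001] w 14.1
0.016 [[245.5, 201.4], [222.5, 201.4], [106.6, 234.0], [141.6, 169.4], [295.2, 215.2]]
0.018 [[240.9, 201.4], [217.9, 201.4], [102.4, 234.0], [141.6, 169.4], [295.2, 215.2]]
0.02 [[236.3, 201.4], [213.3, 201.4], [98.2, 234.0], [141.6, 169.4], [295.2, 215.2]]
0.022 [[231.7, 201.4], [208.7, 201.4], [94.1, 234.0], [141.6, 169.4], [295.2, 215.2]]
0.024 [[227.1, 201.4], [204.1, 201.4], [89.9, 234.0], [141.6, 169.4], [295.2, 215.2]]
```

View pics/w7c.png

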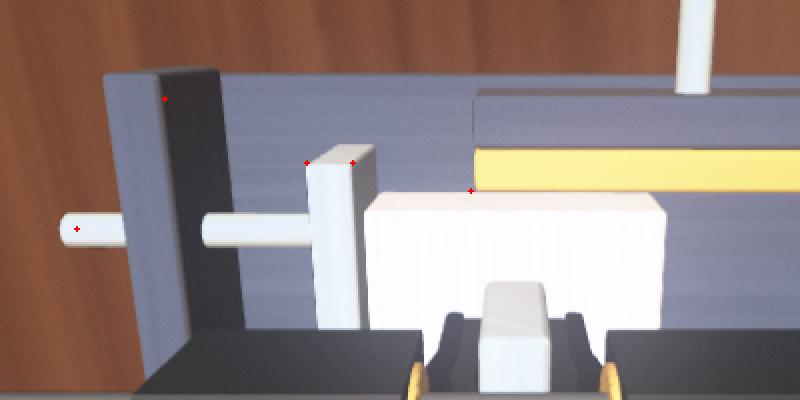

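At 20 mm push-back, the model plate corners, crop (353,163) and (307,163), fall on the observed ones, and the wrist reads 7.9 N. I seat the stake a little more firmly and check that it stays steady.

>>> jog_arm(increments=[[0, 0, 0.02, 0], [0, 0, 0, 0], [0, 0, 0, 0], [0, 0, 0, 0], [0, 0, 0, 0], [0, 0, 0, 0], [0, 0, 0, 0]])

```text
time_s: 19.35
tcp_pos: [0.6134, -0.0307, 0.2198]
ee_rot: [[-0.074, -0.997, -0.003], [-0.997, 0.074, -0.0], [0.0, 0.003, -1.0]]
wrist_force: [-7.9, 0.6, -1.5]
gripper_width: 0.16
gripper_force: 30.0
```

```bash
python3 tin.py
```

```text
19.35 tcp in holder mm 5.5 -1.6 z 219.8 F holder -7.9 -0.0 -1.5 M [ 0.11  2.43 -0.11] yaw 175.77 tilt [-0.0027 -0.0001] w 13.9
```

>>> jog_arm(increments=[[0, 0, 0.02, 0], [0, 0, 0, 0], [0, 0, 0, 0], [0, 0, 0, 0], [0, 0, 0, 0], [0, 0, 0, 0], [0, 0, 0, 0]])

```text
time_s: 20.05
tcp_pos: [0.6135, -0.0306, 0.2197]
ee_rot: [[-0.074, -0.997, -0.002], [-0.997, 0.074, -0.0], [0.0, 0.002, -1.0]]
wrist_force: [-8.8, -0.4, -0.0]
gripper_width: 0.16
gripper_force: 30.0
```

```bash
python3 tin.py
```

```text
20.05 tcp in holder mm 5.6 -1.5 z 219.7 F holder -8.8 -1.0 -0.0 M [-0.01  2.48 -0.11] yaw 175.78 tilt [-0.0024 -0.0002] w 14.0
```

```bash
python3 -c "
from station import r;print(r.finish_job())"
```

```text
the job is handed in; nothing more can be done
None
```

I handed the job in at about 20 s: the wide stake stands on the holder's bed, square to the plate and tilted about 0.1°, with the arm still gripping and pressing; the plate is back about 20 mm of its 40 mm travel and the last push reading was 8.8 N (7.9 N just before).

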